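# Register a specimen carrier in the corner of the locating plate

## Robot

A 6-joint arm with a two-finger parallel gripper is mounted at the origin on the work surface. World frame = base frame: x ahead of the robot, y to its left, z up, the work surface at z = 0. Lengths are in m, angles in rad, forces in N, time in s.
With the tool pointing down it reaches from about 0.275 to 0.825 m from the base axis. Payload 5.2 kg.
Tool frame: the origin (TCP) lies at the very end of the fingers, on their centre line; the grasp point (between the pads) lies 19 mm behind it (arm.hold_point_z is the distance from the TCP to the grasp point, in m); z points along the fingers, y is the line along which they close (so a half turn about z gives the same grasp; the last joint's range is limited). The gripper opens to 93 mm and grips with 3 to 60 N. Pads are 15 mm wide; open, the fingers measure 128 mm over their backs; the gripper's body (75 mm by 188 mm) begins 65 mm behind the grasp point.
Start: joints at [0.908, 0.259, 1.535, -0, 1.348, -0.203], TCP at [0.244, 0.493, 0.219] pointing down, gripper open.
Joint ranges: [-3.14, 3.14], [-0.91, 2.08], [0.19, 2.58], [-1.22, 4.36], [0.22, 2.71], [-3.12, 3.12]. Speed limits (rad/s): [2.57, 2.57, 3.14, 3.14, 3.14, 3.14].

## Interface

Orientations are given as a rotation vector (axis times angle).
In Python, from rig import arm, kinematics, eyes, workorder gives the robot as it stands. Calls block until the motion is done:
- arm.movep(position, orientation): joint-space move of the TCP to a pose.
- arm.movel(position, attitude=None, vel=0.15): straight line of the TCP; attitude=None keeps the orientation; vel is the mean speed in m/s.
- arm.set_joints(angles): joint-space move.
- arm.move_gripper(opening, force=None): finger opening in m; force is the grip in N (None keeps the last); returns when the fingers have stopped.
- arm.sleep(seconds).
- kinematics.inverse_kinematics(position, orientation): joint angles nearest the present ones, or None.
- eyes.read_camera(name): name is "scene" or "top" or "wrist"; returns a dict with "image" (420x560x3 uint8, red, green, blue), "fx", "fy", "cx", "cy" (pixels), "k1" (the pictures are not rectified: a ray, as slopes to the right and down, at radius r is drawn at 1 + k1 r^2 times it, then the intrinsics apply), "R" (3x3) and "t" (3): a world point X has camera coordinates R X + t; the wrist camera has in their place "hand_eye" (4x4, takes a point from camera to tool coordinates, whose origin is the TCP and whose axes are the flange's). Camera axes: x right, y down, z forward; pixel columns grow to the right and rows downward; lengths in m; the calibration is good to about 2 mm. A picture is of the moment at which its call begins: read the wrist's pose just before it. There is no depth.
A pose or a line that the arm cannot do raises arm.PlanningError and nothing moves.
- workorder.job_done(): hands the job in; it is judged then, once.
Readings, each from a call of its own:
- arm.get_t(): time.
- arm.get_joint_positions(): joint angles.
- arm.get_qvel(): joint speeds.
- arm.get_tau(): joint torques, N m.
- arm.get_tool_pos(): TCP position.
- arm.get_ee_rot(): TCP orientation.
- arm.get_contact_force(): force on the tool from outside, world axes, zero at the start.
- arm.get_ft_torque(): the same for the moment, N m.
- arm.get_grip_width(): finger opening in m.
- arm.get_finger_force(): force on a finger pad.
Only numpy, scipy, OpenCV 4.12 (cv2) and the standard library are available. Lean on these libraries where they do the work, as an engineer would, in place of code of your own. Each camera call takes 0.05 s, during which the arm holds its last target. There are 200 camera calls.

## Task

Pick out the aluminium specimen carrier whose grip rib runs lengthwise, set it flat on the dark locating plate, and push its long side flush against the long fence while it is still a few centimetres short of the end stop. Then slide it along the fence into the corner until it also meets the end stop, and finish while holding it: the program ends with the gripper still on the carrier, pressing it gently but definitely against both fences at once, flat and square. Leave the other two carriers and everything else on the bench where they are.

Things in the scene. Friction and masses are not known exactly. Their poses are not given: they have to be found in the camera images.
- carrier: The carrier to register: aluminium foot 70 x 50 x 20 mm (x, y, z) with an upright lengthwise grip rib at its centre, 40 mm long (x), 14 mm thick (y), rising 30 mm above the foot (50 mm high overall); about 0.23 kg. Origin: centre of its underside; x along the 70 mm length, z up. Starts on the bench; half a turn about z makes no difference
- cross_carrier: Look-alike to leave alone: same foot, but its 40 x 14 x 30 mm rib runs crosswise (along y, the 50 mm way). Origin: centre of its underside
- post_carrier: Look-alike to leave alone: same foot, but with a round post of 22 mm diameter, 30 mm tall, in place of a rib. Origin: centre of its underside
- plate: Fixed dark steel locating plate 220 x 150 x 10 mm lying on the bench. Origin: centre of its underside; x along its length towards the end stop, y towards the long fence, z up; its top is at z = 10 mm. It stands turned by up to about 25 degrees either way
- long_fence: Fixed steel fence 220 mm long, 20 mm wide, along the plate's +y edge, rising 15 mm above the plate's top (lower than the carrier's 20 mm foot). Its inner face is at y = +55 mm in the plate's frame and looks to the plate's -y. This entry's origin and axes are the plate's own
- end_stop: Fixed steel stop 20 mm thick, 120 mm long, across the plate's +x end, at right angles to the long fence and also rising 15 mm. Its inner face is at x = +90 mm in the plate's frame and looks to the plate's -x. This entry's origin and axes are the plate's own
- corner (a point): Inner corner where the two fences' inner faces meet, at the plate's top surface; plate frame (90, 55, 10) mm, axes as the plate's. The registered carrier's origin lies at (-35, -25, 0) mm from here, along the plate's axes. Fences and plate are rigid and ground smooth: the carrier slides on them with a friction of about 0.25
- dish: Bystander: open stainless dish, 174 mm across, 45 mm high. Origin: centre of its underside
- jar: Bystander: closed jar, 56 mm across, 75 mm high. Origin: centre of its underside
- driver: Bystander: screwdriver with a black handle lying on the bench
- gauge: Bystander: steel gauge block 75 x 9 x 30 mm, standing on its long edge. Origin: centre of its underside
Mind the look-alikes: they are no part of the job. Leave any blue or orange look-alike of the carrier alone.

How it is judged:
On the way, in this order (a step that is already met when the one before it is completed fails the run):
1. the carrier is flat on the plate with its long side flush against and pressed on the long fence, still more than 20 mm short of the end stop (y of carrier in the frame of corner between -0.028 and -0.022 m and z of carrier in the frame of corner between -0.003 and 0.003 m and angle between the x axis of carrier and the x axis of plate, either way round below 0.035 rad and angle between carrier's own z axis and vertical below 0.05 rad and contact force between carrier and long_fence above 1 N and x of carrier in the frame of corner between -0.2 and -0.055 m), for 0.2 s.
2. it comes along the fence, down on the plate and within 5 mm of the fence, through the last 15 mm before the end stop (y of carrier in the frame of corner between -0.03 and -0.022 m and z of carrier in the frame of corner between -0.004 and 0.004 m and x of carrier in the frame of corner between -0.05 and -0.0355 m), for 0.02 s.
At the end, for the whole second after the job is handed in: The carrier lies flat on the plate (3 mm, 3 degrees), square to the fences (2 degrees) in the corner (3 mm), pressing on the long fence and on the end stop with more than 1 N each, still, with the gripper's fingers still on it (y of carrier in the frame of corner between -0.028 and -0.022 m and z of carrier in the frame of corner between -0.003 and 0.003 m and angle between the x axis of carrier and the x axis of plate, either way round below 0.035 rad and angle between carrier's own z axis and vertical below 0.05 rad and contact force between carrier and long_fence above 1 N and x of carrier in the frame of corner between -0.038 and -0.032 m and contact force between carrier and end_stop above 1 N and contact force between the fingers and carrier above 1 N and linear speed of carrier below 0.01 m/s); the arm keeps its last pose, push and grip.
It fails at once if another thing on the bench is shifted by more than 20 mm (distance of any of cross_carrier, post_carrier, dish, jar, driver, gauge from where it was at the start of the episode above 0.02 m).
It fails at once if the carrier is rammed against a fence with more than 60 N (contact force between carrier and long_fence above 60 N or contact force between carrier and end_stop above 60 N).
It also fails if it takes over 58 s, if anything falls off the work surface, if the arm or the gripper's body presses on something with over 40 N, if the wrist force passes 120 N, or if a joint passes its speed limit or range.

## Working session

There is one attempt and no reset: what is moved stays moved. The work goes in short steps, each a Python script; the robot and the scene stay as the last script left them, time stands still between calls to the robot, and variables do not carry over. Pictures are saved under pics/ and viewed, at most 10 in all, crops included, and the job is handed in when it is done.

```bash
mkdir -p pics; ls; python3 - <<'E'
from rig import arm, eyes
import cv2, numpy as np, pickle
d={}
for n in("scene","top"):
    c=eyes.read_camera(n); d[n]=c
    cv2.imwrite(f"pics/{n}0.png",c["image"][:,:,::-1])
    print(n,c["fx"],c["cx"],c["cy"],c["k1"],np.round(c["R"],3).tolist(),np.round(c["t"],3).tolist())
pickle.dump(d,open("cams.pkl","wb"))
E
```

```text
pics
scene 534.4326439076309 274.9777852575009 209.74106717014314 -0.08897009243487573 [[0.892, 0.452, -0.014], [0.266, -0.55, -0.792], [-0.366, 0.702, -0.611]] [-0.488, -0.114, 1.818]
top 493.5051082708847 280.6181173270504 211.83285256857354 -0.08449007982025655 [[0.01, -1.0, -0.024], [-0.996, -0.008, -0.089], [0.089, 0.025, -0.996]] [0.02, 0.529, 1.422]
```

View pics/top0.png

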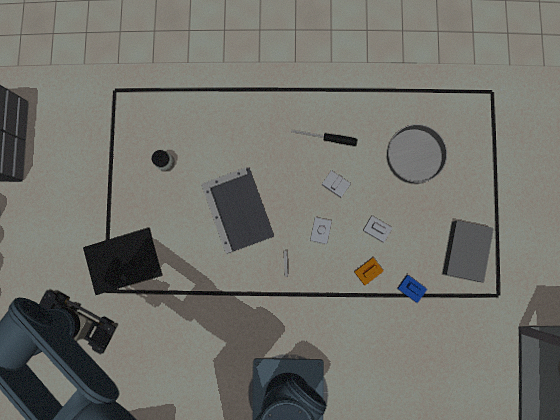

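View pics/scene0.png

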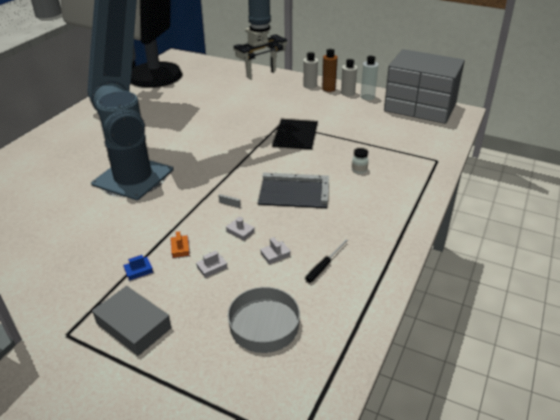

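The top view shows the silver carriers at about (336,183), (377,228) and (321,230, round post). The orange carrier is at (369,270) and the blue one at (412,288). The plate is at about (240,210), with bright fences along its left and top-left edges. I'll take one close crop to tell the ribs apart.

```bash
python3 - <<'E'
import cv2, numpy as np
i=cv2.imread("pics/top0.png")
a=cv2.resize(i[165:255,300:400],None,fx=4.4,fy=4.4,interpolation=cv2.INTER_CUBIC)
b=cv2.resize(i[160:260,195:280],None,fx=3.96,fy=3.96,interpolation=cv2.INTER_CUBIC)
cv2.imwrite("pics/crop1.png",np.hstack([a,b[:396]]))
E
```

```text
(no output)
```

View pics/crop1.png

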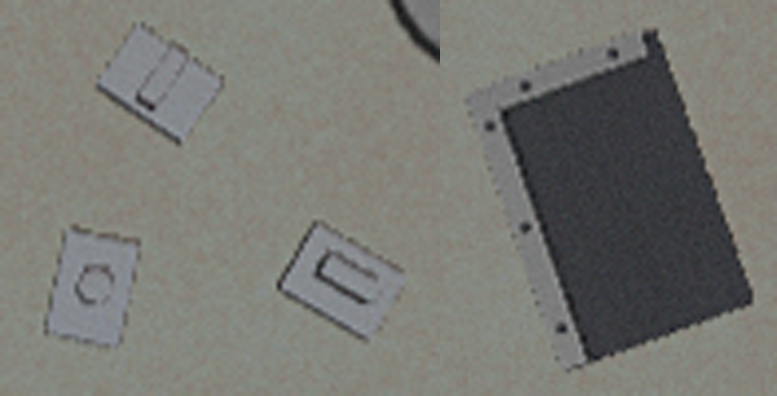

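The three silver candidates are told apart as follows:
- **(377,228):** the rib runs along the long side, so this is the target.
- **(336,183):** the rib runs crosswise.
- **(321,230):** round post.

The plate's long fence is on the left in the image and its end stop is at the top. Next I'll take wrist views above the carrier and the plate.

```bash
cat > h.py <<'E'
from rig import arm, kinematics, eyes, workorder
import numpy as np, cv2, pickle
from scipy.spatial.transform import Rotation as Ro
def cast(c,px,z,R=None,t=None):
    """pixels -> world points on the plane at height z"""
    R=np.array(c["R"]) if R is None else R; t=np.array(c["t"]) if t is None else t
    K=np.array([[c["fx"],0,c["cx"]],[0,c["fy"],c["cy"]],[0,0,1]])
    p=cv2.undistortPoints(np.float64(px).reshape(-1,1,2),K,np.array([c["k1"],0,0,0.]))[:,0]
    d=np.c_[p,np.ones(len(p))]@R; o=-R.T@t
    return o+d*((z-o[2])/d[:,2])[:,None]
def down(yaw):
    """tool pointing down, tool y along world direction yaw (+90deg from 'x length' yaw)"""
    y=np.array([-np.sin(yaw),np.cos(yaw),0]); z=np.array([0,0,-1.])
    return Ro.from_matrix(np.c_[np.cross(y,z),y,z]).as_rotvec()
def wrist():
    p=np.array(arm.get_tool_pos()); T=Ro.from_rotvec(arm.get_ee_rot()).as_matrix()
    c=eyes.read_camera("wrist"); H=np.array(c["hand_eye"])
    Rcw=T@H[:3,:3]; o=T@H[:3,3]+p
    c["R"]=Rcw.T; c["t"]=-Rcw.T@o
    return c
E
python3 - <<'E'
from h import *
d=pickle.load(open("cams.pkl","rb"))["top"]
car=cast(d,[[377,228]],.02)[0]; print("car",car)
# plate dark region corners in full image px
pc=np.array([[502,110],[650,58],[750,300],[590,360]],float); pc[:,0]=(pc[:,0]-440)/3.96+195; pc[:,1]=pc[:,1]/3.96+160
P=cast(d,pc,.01); print(P.round(3)); print([np.linalg.norm(P[i]-P[i-1]).round(3) for i in range(4)])
pl=P.mean(0)
c=eyes.read_camera("wrist"); print(np.round(c["hand_eye"],3),c["fx"])
out=[]
for n,q,yaw,z in(("car",car,-.5,.22),("plate",pl,.35,.30)):
    H=np.array(c["hand_eye"]); 
    R=Ro.from_rotvec(down(yaw)).as_matrix()
    off=R@H[:3,3]; ax=R@H[:3,2]
    h=z+off[2]; pos=np.array([q[0],q[1],0])-off-ax*(h/-ax[2]); pos[2]=z
    print(n,pos.round(3),off.round(3),ax.round(3))
    arm.movep(pos,down(yaw)); w=wrist(); pickle.dump(w,open(n+".pkl","wb"))
    out.append(w["image"][:,:,::-1])
print(arm.get_t())
cv2.imwrite("pics/wrist1.png",cv2.resize(np.hstack(out),(800,300),interpolation=cv2.INTER_AREA))
E
```

```text
car [ 0.48448064 -0.25778841  0.02      ]
[[0.601 0.235 0.01 ]
 [0.641 0.123 0.01 ]
 [0.46  0.046 0.01 ]
 [0.414 0.164 0.01 ]]
[np.float64(0.2), np.float64(0.118), np.float64(0.197), np.float64(0.127)]
[[-0.001 -0.955 -0.297  0.083]
 [ 1.    -0.001  0.     0.   ]
 [-0.    -0.297  0.955 -0.167]
 [ 0.     0.     0.     1.   ]] 351.9675159667253
car [ 0.452 -0.24   0.22 ] [-0.073  0.04   0.167] [ 0.261 -0.142 -0.955]
plate [0.471 0.121 0.3  ] [-0.078 -0.029  0.167] [ 0.279  0.102 -0.955]
4.325
```

View pics/wrist1.png

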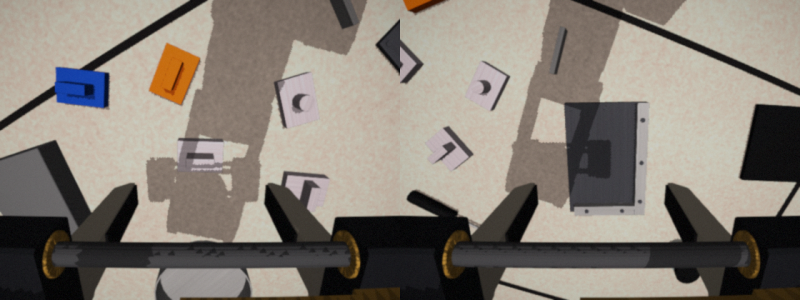

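The left wrist view shows the target near half-scale pixel (200,153), lying in the gripper's shadow. The right view shows the plate at (600,155), with the long fence on its right edge and the end stop at the bottom. I'll retake the carrier from the side to get it out of the shadow, and crop the plate at full resolution.

```bash
python3 - <<'E'
from h import *
arm.movep([.452-.06,-.24-.11,.20],down(-.5)); w=wrist(); pickle.dump(w,open("car.pkl","wb"))
p=pickle.load(open("plate.pkl","rb"))
a=w["image"][:,:,::-1]; b=p["image"][:,:,::-1][130:310,210:360]
cv2.imwrite("pics/wrist2.png",np.hstack([a[:420,180:560],cv2.resize(b,None,fx=2.333,fy=2.333,interpolation=cv2.INTER_CUBIC)[:420]]))
E
```

```text
(no output)
```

View pics/wrist2.png

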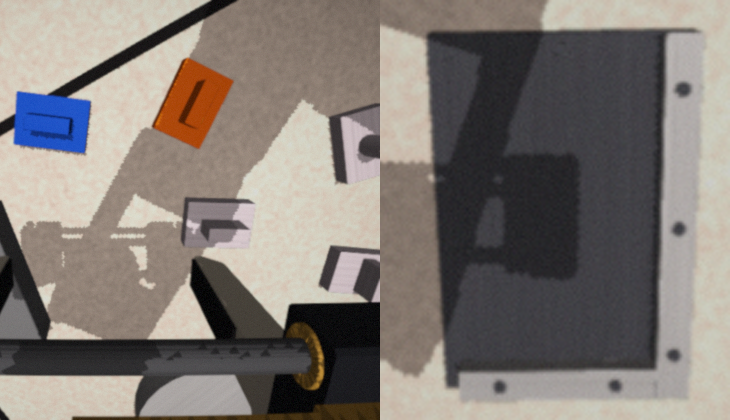

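The target's foot spans about (363–435, 198–248) in full wrist pixels, partly shaded. In the crop, the fences' bright top edges are at x≈660 (long fence) and y≈371 (end stop), with the dark inner faces showing beside them. I'll fit both.

```bash
cat > meas.py <<'E'
from h import *
def edge(c,rows,lo,hi,axis):
    g=cv2.cvtColor(c["image"],cv2.COLOR_RGB2GRAY).astype(float)
    if axis: g=g.T
    pts=[]
    for v in rows:
        s=g[v,lo:hi]; d=np.diff(s); k=int(d.argmax())
        if 0<k<len(d)-1 and d[k]>12:
            a,b,e=d[k-1:k+2]; q=a-2*b+e; k=k+.5+(.5*(a-e)/q if q else 0)
            pts.append([v,lo+k] if axis else [lo+k,v])
    return np.array(pts)
def line(P):
    P=P[:,:2]; 
    for _ in range(3):
        m=P.mean(0); d=np.linalg.svd(P-m)[2][0]; r=(P-m)@[-d[1],d[0]]; P=P[abs(r)<max(.0015,2*r.std())]
    d=np.linalg.svd(P-P.mean(0))[2][0]; 
    return P.mean(0),d,r.std(),len(P)
def plate(c):
    L=cast(c,edge(c,range(150,280),318,342,0),.025); E=cast(c,edge(c,range(250,322),278,298,1),.025)
    m,d,s,n=line(L); me,de,se,ne=line(E)
    if d[0]<0:d=-d
    if de[1]<0:de=-de
    yaw=np.arctan2(d[1],d[0]); ye=np.arctan2(-de[0],de[1])
    k=np.linalg.solve(np.c_[d,-de],me-m); return m+d*k[0],yaw,ye,(s,n,se,ne),L,E
E
python3 - <<'E'
from meas import *
p=pickle.load(open("plate.pkl","rb"))
co,y1,y2,q,L,E=plate(p); print("corner",co,np.degrees([y1,y2]),q)
c=pickle.load(open("car.pkl","rb")); im=c["image"].astype(float)
roi=im[185:262,350:450]; 
rb=roi[...,0]/(roi[...,2]+1)
print(np.round(rb[::8,::8],2))
m=((rb<1.10)).astype(np.uint8)*255
m=cv2.morphologyEx(m,cv2.MORPH_OPEN,np.ones((3,3)))
vis=np.hstack([c["image"][185:262,350:450,::-1],cv2.cvtColor(m,cv2.COLOR_GRAY2BGR)])
cv2.imwrite("pics/car3.png",cv2.resize(vis,None,fx=4,fy=4,interpolation=0))
E
```

```text
corner [0.60075291 0.23733567] [20.71069603 21.07580293] (np.float64(0.00022741364359641093), 130, np.float64(0.00019685167038001848), 72)
[[1.23 1.2  1.21 1.2  1.21 1.22 1.21 1.22 1.21 1.14 1.11 1.08 1.11]
 [1.21 1.2  1.19 1.22 1.22 1.21 1.21 1.2  1.22 1.13 1.06 1.07 1.11]
 [1.22 1.2  1.   1.05 1.04 1.07 1.07 1.06 1.06 1.05 1.12 1.07 1.1 ]
 [1.2  1.21 1.08 1.07 1.05 1.06 1.04 1.06 1.05 1.06 1.04 1.11 1.11]
 [1.09 1.14 1.   1.07 1.05 1.07 1.05 1.06 1.05 1.05 1.04 1.12 1.06]
 [1.2  1.2  1.04 1.04 1.03 1.07 1.03 1.06 1.09 1.05 1.04 1.11 1.13]
 [1.21 1.21 1.05 1.07 1.04 1.06 1.04 1.06 1.06 1.05 1.06 1.1  1.08]
 [1.21 1.2  1.05 1.04 1.05 1.05 1.04 1.05 1.06 1.05 1.08 1.1  1.11]
 [1.21 1.21 1.23 1.22 1.19 1.08 1.14 1.12 1.13 1.1  1.11 1.12 1.1 ]
 [1.19 1.19 1.19 1.2  1.16 1.13 1.13 1.1  1.11 1.12 1.1  1.12 1.12]]
```

View pics/car3.png

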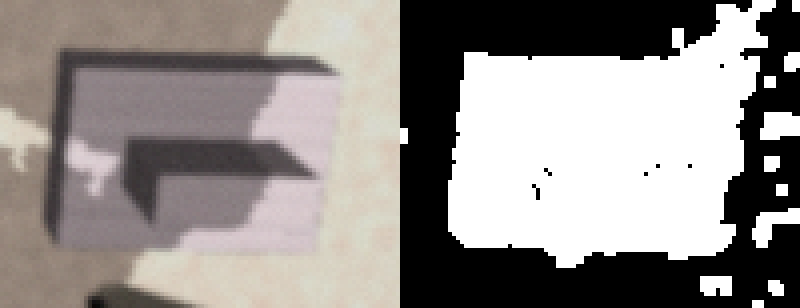

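The crop shows the foot's top face with corners near (77,72), (338,74), (316,249) and (55,243) at 4x, and the rib running along its length. I'll cast those corners and check them against the 70 x 50 mm foot.

```bash
python3 - <<'E'
from meas import *
c=pickle.load(open("car.pkl","rb"))
px=np.array([[77,72],[338,74],[316,249],[55,243]])/4+[350,185]
P=cast(c,px,.02); print(P.round(4)); print([np.linalg.norm(P[i]-P[(i+1)%4]).round(4) for i in range(4)])
d=(P[1]-P[0]+P[2]-P[3]); yaw=np.arctan2(d[1],d[0]); yaw=(yaw+np.pi/2)%np.pi-np.pi/2
e=(P[3]-P[0]+P[2]-P[1]); print("centre",P.mean(0),np.degrees(yaw),np.degrees(np.arctan2(e[1],e[0])))
r=cast(c,np.array([[160,175],[318,178]])/4+[350,185],.05); print("rib edge",r.round(4),np.linalg.norm(r[1]-r[0]))
print(arm.get_t(),arm.get_contact_force())
E
```

```text
[[ 0.4466 -0.276   0.02  ]
 [ 0.4796 -0.2166  0.02  ]
 [ 0.5226 -0.2396  0.02  ]
 [ 0.487  -0.3007  0.02  ]]
[np.float64(0.0679), np.float64(0.0487), np.float64(0.0707), np.float64(0.0473)]
centre [ 0.48394691 -0.25819419  0.02      ] 60.350121589439944 -29.79171164453441
rib edge [[ 0.4686 -0.2719  0.05  ]
 [ 0.4879 -0.2384  0.05  ]] 0.038596207054287464
6.15 [ 0.06891012 -0.33971998 -0.21350399]
```

The sizes agree: foot 69 x 48 mm, rib 39 mm, and the rib's centre coincides with the foot's. The carrier is at (0.484, -0.258) with yaw 60.3°. The corner is at (0.6008, 0.2373) with plate yaw 20.9°. Grasping now.

```bash
python3 - <<'E'
from meas import *
yc=np.radians(60.3); q=np.array([.4840,-.2582])
arm.move_gripper(.05)
arm.movep([*q,.12],down(yc)); print(np.round(arm.get_joint_positions(),2))
arm.movel([*q,.026],vel=.08); print("F",np.round(arm.get_contact_force(),2))
arm.move_gripper(.0,force=40); print("w",arm.get_grip_width(),arm.get_finger_force(),np.round(arm.get_contact_force(),2))
arm.movel([*q,.15],vel=.12); arm.sleep(.3)
print("w",arm.get_grip_width(),arm.get_finger_force(),np.round(arm.get_contact_force(),2),arm.get_t())
yp=np.radians(20.9); R=np.array([[np.cos(yp),-np.sin(yp)],[np.sin(yp),np.cos(yp)]])
t=np.array([.6008,.2373])+R@[-.080,-.045]
arm.movep([*t,.13],down(yp)); arm.sleep(.2); print(np.round(arm.get_joint_positions(),2),arm.get_tool_pos(),t)
w=wrist(); cv2.imwrite("pics/held.png",w["image"][:,:,::-1]); pickle.dump(w,open("held.pkl","wb"))
print(np.round(arm.get_contact_force(),2),arm.get_t())
E
```

```text
[-0.69  0.34  1.68 -0.    1.12  2.97]
F [ 0.17  0.39 -0.34]
w 0.013672568918057659 39.99446153640747 [-0.38 -0.47  0.78]
w 0.013507828977613157 39.99244809150696 [-0.52 -0.44 -2.27] 14.5917
[ 0.1   0.36  1.62 -0.    1.16 -1.83] [0.54212245 0.16661407 0.12997466] [0.54211685 0.16672176]
[-0.3   0.42 -1.54] 18.8083
```

View pics/held.png

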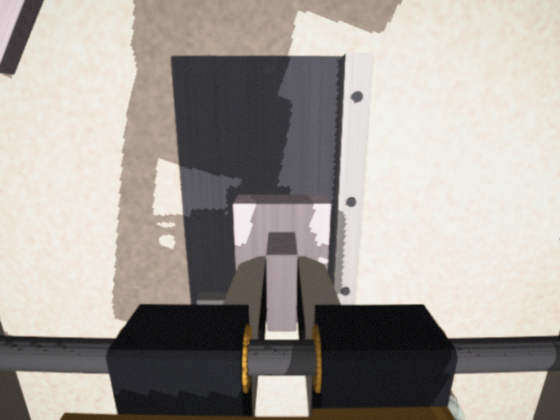

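The carrier is held squarely: its foot edges at (233–331, 200) run parallel to the plate and it is clear of the fence at x≈345. Next is a guarded lowering, then a push to the long fence.

```bash
cat > g.py <<'E'
from meas import *
yp=np.radians(20.9); R=np.array([[np.cos(yp),-np.sin(yp)],[np.sin(yp),np.cos(yp)]]); C=np.array([.6008,.2373])
def W(x,y,z): return [*(C+R@[x,y]),z]
def F(n=3):
    f=np.mean([arm.get_contact_force() for _ in range(n)],axis=0); return np.array([*(R.T@f[:2]),f[2]])
def pos(): p=np.array(arm.get_tool_pos()); return np.array([*(R.T@(p[:2]-C)),p[2]])
def guard(cmd,step,test,n,vel=.02):
    """step the command until test(force) holds"""
    cmd=np.array(cmd,float)
    for i in range(n):
        cmd=cmd+step; arm.movel(W(*cmd),vel=vel); f=F()
        if test(f): break
    return cmd,f,i
E
python3 - <<'E'
from g import *
F0=F(); 
arm.movel(W(-.080,-.045,.045),vel=.08); arm.sleep(.2); F0=F(); print("tare",F0.round(2))
c,f,i=guard([-.080,-.045,.0395],[0,0,-.0005],lambda f:f[2]-F0[2]>4,14); print("down",c,(f-F0).round(2),i,pos())
c,f,i=guard(c,[0,.001,0],lambda f:f[1]-F0[1]<-5,26); print("fence",c,(f-F0).round(2),i,pos())
arm.sleep(.3); print((F()-F0).round(2),arm.get_grip_width(),np.round(arm.get_ft_torque(),2),arm.get_t())
np.save("st.npy",[c,F0])
E
```

```text
tare [-0.65 -0.53 -2.42]
down [-0.08   -0.045   0.0355] [-1.03  0.44  6.26] 7 [-0.07975328 -0.04505739  0.0360338 ]
fence [-0.08   -0.023   0.0355] [ 0.4  -6.48  7.91] 21 [-0.0791614  -0.02468177  0.03609584]
[-0.37 -6.2   8.49] 0.013919541028766049 [-1.03 -0.22 -0.03] 28.2167
```

The carrier made contact at y = -24.7 mm, as expected for a flush side. I'll firm up the press slightly, then slide along the fence while regulating the side force.

```bash
python3 - <<'E'
from g import *
c,F0=np.load("st.npy"); c=c+[0,.0006,0]; arm.movel(W(*c),vel=.02); arm.sleep(.4); print((F()-F0).round(2),pos())
for i in range(60):
    c[0]+=.002 if c[0]<-.043 else .0005
    f=F()-F0; c[1]+=np.clip((f[1]+8)*-.0001*-1,-.0004,.0004)*1.0
    c[2]+=np.clip((f[2]-6)*.00003,-.0002,.0002)
    arm.movel(W(*c),vel=.02); f=F()-F0
    if i%5==0: print(i,c.round(4),f.round(1),pos().round(4))
    if f[0]<-8: break
arm.sleep(.3); print(i,c.round(4),(F()-F0).round(2),pos().round(4),arm.get_grip_width(),arm.get_finger_force(),arm.get_t())
np.save("st.npy",[c,F0])
w=wrist(); cv2.imwrite("pics/end.png",w["image"][:,:,::-1])
E
```

```text
[-0.65 -8.73  7.91] [-0.07915525 -0.0246361   0.03613515]
0 [-0.078  -0.0225  0.0356] [-2.8 -7.9  9. ] [-0.0777 -0.0246  0.0361]
5 [-0.068  -0.0224  0.0359] [-1.6 -7.4  6.6] [-0.068  -0.0247  0.0361]
10 [-0.058  -0.0225  0.036 ] [-1.3 -8.   6.3] [-0.058  -0.0247  0.0361]
15 [-0.048  -0.0224  0.0361] [-0.7 -8.   6.1] [-0.048  -0.0247  0.0362]
20 [-0.041  -0.0224  0.0361] [-2.3 -8.   7.3] [-0.0414 -0.0247  0.0361]
25 [-0.0385 -0.0224  0.0362] [-1.8 -9.1  6.4] [-0.039  -0.0247  0.0361]
30 [-0.036  -0.0225  0.0363] [-3.1 -7.9  6.7] [-0.0365 -0.0247  0.0361]
35 [-0.0335 -0.0224  0.0363] [-3.5 -9.2  6.9] [-0.0343 -0.0247  0.0362]
40 [-0.031  -0.0225  0.0367] [-9.1 -8.4  9.5] [-0.0342 -0.0247  0.0363]
40 [-0.031  -0.0225  0.0367] [-9.67 -8.79 10.17] [-0.0343 -0.0247  0.0362] 0.013700059622025446 39.995434284210205 39.4167
```

View pics/end.png

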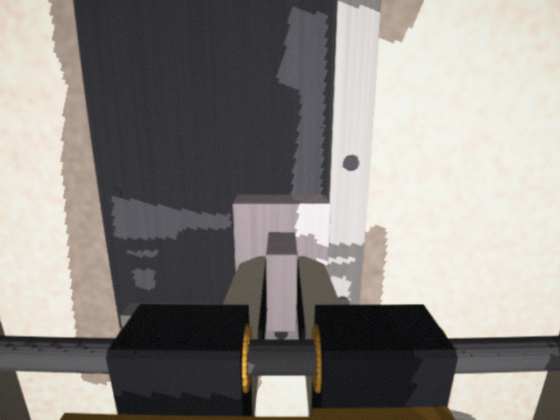

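The carrier sits flush against the long fence (its edge meets the fence at x≈330) and stopped at x = -34 mm. The measured push is about 9.7 N along x and 8.8 N along y, well above what friction could account for. Handing in.

```bash
python3 - <<'E'
from g import *
c,F0=np.load("st.npy"); print((F()-F0).round(2),pos().round(4),arm.get_t())
print(workorder.job_done())
E
```

```text
[-9.3  -9.02 11.17] [-0.0342 -0.0247  0.0362] 39.4667
the job is handed in; nothing more can be done
None
```

The lengthwise-rib carrier is in the corner, held by the gripper and pressed at about 9 N toward each fence; I handed the job in at 39.5 s, and no verdict was returned.

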